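# Release a bushing from the lever dispenser without slamming its lid

### The job

With the fingertips, press the dispenser's lever pad right down to its stop so that the linked lid lifts, and keep it down until the bronze bushing has rolled out and lies in the tray at the foot of the chute. Then ease the lever slowly all the way back up, taking about two seconds or more, so that the spring does not slam the lid shut, and move clear. Do not touch the lid or the bushing itself, and leave the loose parts around the dispenser where they are.

Things in the scene. Friction and masses are not known exactly. Their poses are not given: they have to be found in the camera images.
- dispenser: Fixed grey sheet-metal dispenser, 285 x 84 x 98 mm. Origin on the bench below the lever's pivot; x runs from the lever pad (x -139 mm) to the tray, y across, z up. Pivot at z 62 mm. Chute walls from x 20 to 132 mm, 60 mm wide outside, open above. Tray from x 165 to 228 mm, floor at z 6 mm, 52 mm wide inside, walls up to z 40 mm.
- lever (a joint): Angle of the lever in rad about the pivot: 0 at rest (pad up, held there by a spring), 0.28 at its stop (pad fully pressed). It returns by itself if let go. The press takes about 3 N at the pad at first and about 6 N at the stop.
- lever_arm: The lever: a 10 mm steel bar from the pivot (its origin, turning about its y) to a black rubber pad, 42 mm along the lever, 60 mm across, 8 mm thick, centre 140 mm from the pivot. At rest the pad's centre is 82 mm above the bench and the pad tilts 0.14 rad (pivot-side edge lower); at the stop it is 42 mm up, tilted 0.14 rad the other way. Nothing else stands within 75 mm of the pad.
- pad_top (a point): Middle of the pad's upper face, 4 mm above its centre: about 86 mm above the bench at rest, 46 mm with the lever at its stop. The place to press.
- lid (a joint): Opening angle of the lid in rad, linked to the lever (3.93 times its angle): 0 shut, 1.1 fully lifted with the lever at its stop. Closing faster than 2 rad/s (pad rising at about 70 mm/s) counts as slamming; let go, the spring shuts it at well over that.
- lid_flap: Steel lid, a plate 50 mm wide, 46 mm high, 4 mm thick, that hangs shut across the lower end of the chute. Origin on its hinge, at x 134 mm, z 90 mm of the dispenser; it swings outward (to the dispenser's +x) and up.
- bushing: Loose bronze bushing, a plain tube 32 mm outer diameter, 36 mm long, about 150 g; origin at its centre, y along its axis. It starts lying in the chute behind the lid, centre 116 mm along x and 61 mm up in the dispenser's frame; in the tray its centre is 22 mm above the bench.
- wheel_cap_a: Bystander: black nylon wheel cap, a dome 56 mm across, 22 mm high; origin under its centre.
- wheel_cap_b: Bystander: a second such wheel cap.
- socket: Bystander: steel spark plug socket standing upright, 26 mm diameter, 64 mm high; origin under its centre.
- fuel_filter: Bystander: orange plastic fuel filter lying down, 34 mm diameter, 86 mm long along its x; origin under its centre on the bench.
Not all that is in view belongs to the job. There is more than one size of the bushing; the job needs the smallest.

How it is judged:
By the outcome, as a careful person would: the job done as asked, in the order asked, and still so for the second after the job is handed in, with the robot touching nothing.
It also fails if it takes over 35 s, if anything falls off the work surface, if the arm or the gripper's body presses on something with over 40 N, if the wrist force passes 120 N, or if a joint passes its speed limit or range.

### The arm

A 6-joint arm with a two-finger parallel gripper is mounted at the origin on the work surface. World frame = base frame: x ahead of the robot, y to its left, z up, the work surface at z = 0. Lengths are in m, angles in rad, forces in N, time in s.
With the tool pointing down it reaches from about 0.35 to 0.85 m from the base axis. Payload 8.1 kg.
Tool frame: the origin (TCP) lies on the centre line of the jaws, within the pads' length; the fingertips stand 14 mm ahead of it and the grasp point (between the pads) lies 5 mm behind it; z points along the fingers, y is the direction in which the jaws open and shut (so a half turn about z gives the same grasp; the last joint's range is limited). The gripper opens to 93 mm and grips with 3 to 60 N. Pads are 15 mm wide; open, the fingers measure 128 mm over their backs; the gripper's body (75 mm by 188 mm) begins 65 mm behind the grasp point.
Start: joints at [-1.366, 0.13, 1.488, -0, 1.523, -0.085], TCP at [0.171, -0.575, 0.199] pointing down, gripper open.
Joint ranges: [-2.96, 2.96], [-0.89, 2.26], [0.02, 2.5], [-1.34, 4.48], [0, 2.73], [-2.66, 2.66]. Speed limits (rad/s): [2.39, 2.39, 2.79, 3.14, 3.14, 3.14].

### API

Orientations are given as a rotation vector (axis times angle).
In Python, from plant import robot gives the robot as it stands.
- The arm moves only by the tool jog_arm, never from a script. Its argument "steps" is a list of rows, each a list of 7 numbers: the closure, from 0 (fully open) to 1 (shut), then the shift along the tool's x, y, z in m, then the turn, a rotation vector about the tool's x, y, z in rad. In form: [[jaw, tx, ty, tz, rx, ry, rz], ...]. A call has 1 to 5 rows; each row is the pose to reach, as a shift and turn from the pose measured when the call began, along the tool's axes at that moment; what a row does not reach only later rows make up. A row lasts 1/8 s, in which the tool goes at most 62.5 mm and 10.7 degrees, less where a joint would pass 70% of its speed; a pose out of reach is approached as far as the arm can. A call with a gripper value outside its range is refused whole. The fingers move at their own pace and stop on an object; "force" is the grip in N (left out, the last holds). Time passes only in rows, so rows that repeat a pose let the fingers close. It gives the time, the measured TCP pose, the force and the opening at its end, in the units of the state.
- robot.read_state(): the state, without advancing time (a new reading comes with each control period).
- robot.read_camera(name): name is "side" or "top" or "wrist"; returns a dict with "image" (384x512x3 uint8, red, green, blue), "mtx" (3x3 intrinsics, pixels), "D" ([k1, k2, p1, p2, k3] as OpenCV has them; the pictures are not rectified), "extrinsics" (4x4, takes a point from camera to world coordinates); the wrist camera has in their place "tool_from_camera" (4x4, takes a point from camera to tool coordinates, whose origin is the TCP and whose axes are the flange's). Camera axes: x right, y down, z forward; pixel columns grow to the right and rows downward; lengths in m; the calibration is good to about 2 mm. A picture is of the moment at which its call begins: read the wrist's pose just before it. There is no depth.
- robot.close_job(): hands the job in, once; it reports no verdict.
The state is a dict: "t": time; "q": joint angles; "dq": joint speeds; "joint_torque": joint torques, N m; "tool_pos": TCP position; "orientation": TCP orientation; "force": force on the tool from outside, world axes, zero at the start; "wrist_torque": the same for the moment, N m; "opening": finger opening in m.
Only numpy, scipy, OpenCV 4.12 (cv2) and the standard library are available. Lean on these libraries where they do the work, as an engineer would, in place of code of your own. Each camera call takes 0.05 s, during which the arm holds its last target.

## Working session

There is one attempt and no reset: what is moved stays moved. The work goes in short steps, Python scripts to look and compute and a tool call to move; the robot and the scene stay as the last step left them, time stands still between calls to the robot, and variables do not carry over. Pictures are saved under pics/ and viewed, and the job is handed in when it is done.

Besides the shell and the picture viewer there is one more tool, called after "Emit:" by a JSON object that holds its "method" and its "body", one argument or row to a line. jog_arm: Moves the arm, as the interface text tells. Its arguments: {"type":"object","properties":{"steps":{"type":"array"},"force":{"type":"number"}},"required":["steps"]}

```bash
mkdir -p pics; ls; python3 - <<'E'
from plant import robot
import cv2,numpy as np
s=robot.read_state();print({k:np.round(v,3) for k,v in s.items()})
for n in("side","top"):
    c=robot.read_camera(n);cv2.imwrite(f"pics/{n}0.png",c["image"][:,:,::-1]);print(n,c["mtx"],c["D"],c["extrinsics"])
E
```

```text
pics
{'t': np.float64(0.0), 'q': array([-1.366,  0.131,  1.489, -0.   ,  1.523, -0.085]), 'dq': array([ 0.001,  0.001, -0.001,  0.   , -0.001, -0.001]), 'joint_torque': array([-4.0000e-03, -5.5983e+01, -4.9177e+01,  7.6000e-02,  3.5000e-02,
       -0.0000e+00]), 'tool_pos': array([ 0.171, -0.574,  0.198]), 'orientation': array([-3.107, -0.453,  0.   ]), 'force': array([ 0.125, -0.114, -0.004]), 'wrist_torque': array([-0.051, -0.007, -0.061]), 'opening': np.float64(0.093)}
side [[398.71887604   0.         253.15763401]
 [  0.         398.71887604 192.37104713]
 [  0.           0.           1.        ]] [0.0019451 0.        0.        0.        0.       ] [[ 0.80683352 -0.36359359  0.46563867  0.23529787]
 [-0.59040002 -0.46802361  0.65755739 -0.49072071]
 [-0.02115376 -0.80545242 -0.5922828   0.53186066]
 [ 0.          0.          0.          1.        ]]
top [[422.69861533   0.         255.67009655]
 [  0.         422.69861533 187.35945293]
 [  0.           0.           1.        ]] [0.04651311 0.         0.         0.         0.        ] [[-0.00647207 -0.99254746  0.12168673  0.46270211]
 [-0.99996955  0.00589332 -0.00511541 -0.02965686]
 [ 0.00436015 -0.12171614 -0.99255537  0.91044215]
 [ 0.          0.          0.          1.        ]]
```

View pics/side0.png

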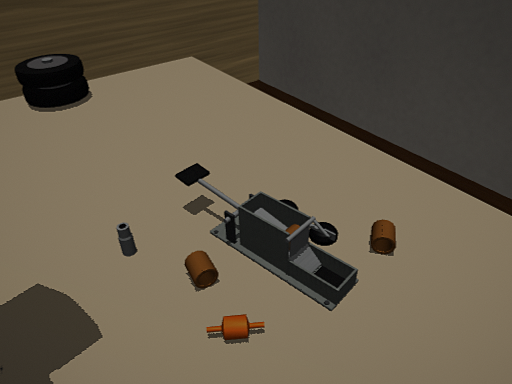

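View pics/top0.png

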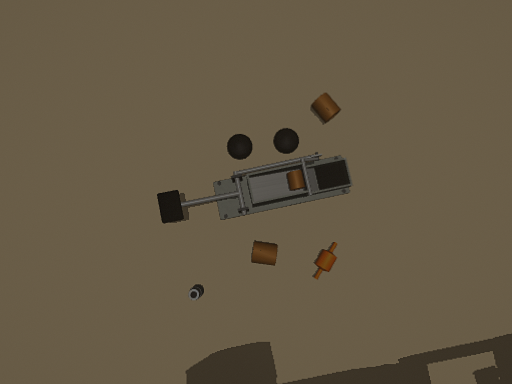

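The side view shows the black pad at (192,174), and in the top view it is at (171,207). There are three bronze bushings in the top view: (296,180) in the chute, and loose ones at (264,253) and (325,107). The one in the chute looks smallest and fits "behind the lid". I'll enlarge the crop to confirm this and to locate the pad.

```bash
python3 - <<'E'
import cv2,numpy as np
t=cv2.imread("pics/top0.png")[90:290,140:370]; s=cv2.imread("pics/side0.png")[150:320,160:410]
f=lambda i,g:cv2.resize(np.clip(255*(i/255.)**g,0,255).astype(np.uint8),None,fx=3,fy=3,interpolation=cv2.INTER_CUBIC)
cv2.imwrite("pics/topc.png",f(t,.55));cv2.imwrite("pics/sidec.png",f(s,.6))
E
```

```text
(no output)
```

View pics/topc.png

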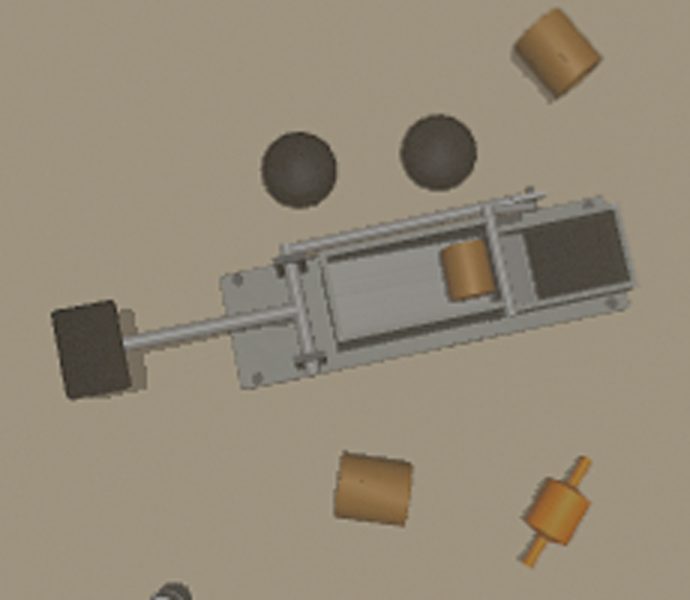

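View pics/sidec.png

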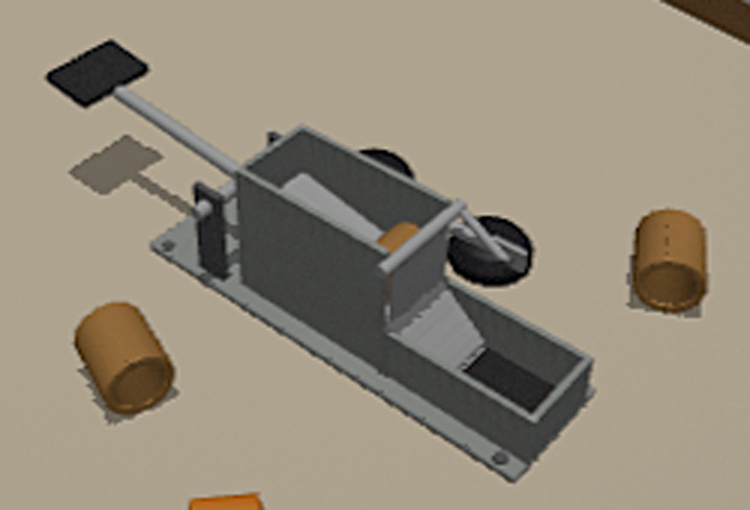

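The crop confirms it: the bushing in the chute is clearly smaller than the two loose ones. It will roll out by itself, so the only thing to touch is the pad.

```bash
cat > h.py <<'E'
import cv2,numpy as np
from scipy.spatial.transform import Rotation as R
def ray(c,uv):
    p=cv2.undistortPoints(np.array([[uv]],float),c["mtx"],c["D"])[0,0]
    E=np.array(c["extrinsics"]);return E[:3,3],E[:3,:3]@np.r_[p,1]
def atz(c,uv,z):
    o,d=ray(c,uv);return o+d*(z-o[2])/d[2]
E
python3 - <<'E'
from h import *
from plant import robot
s=robot.read_state();T=robot.read_camera("top");S=robot.read_camera("side")
tc=lambda x,y:(140+(x+.5)/3-.5,90+(y+.5)/3-.5); sc=lambda x,y:(160+(x+.5)/3-.5,150+(y+.5)/3-.5)
print("top corners",[atz(T,tc(*p),.086).round(4) for p in[(52,311),(113,300),(131,387),(68,398)]])
print("pad top",atz(T,tc(91,349),.086),"side",atz(S,sc(98,72),.086))
print("tray corners z.04",[atz(T,tc(*p),.04).round(4) for p in[(613,208),(630,290)]])
print("side baseplate",[atz(S,sc(*p),.003).round(4) for p in[(152,245),(515,478)]])
P=(atz(T,tc(91,349),.086)+atz(S,sc(98,72),.086))/2
Rm=R.from_rotvec(s["orientation"]).as_matrix();print(Rm.round(3))
print("tool delta to pad top",Rm.T@(P-s["tool_pos"]), np.linalg.norm(P[:2]))
t=atz(T,tc(621,249),.04);d=t-P;print("axis deg",np.degrees(np.arctan2(d[1],d[0])),np.linalg.norm(d[:2]),"tool")
E
```

```text
top corners [array([0.5532, 0.159 , 0.086 ]), array([0.5601, 0.1196, 0.086 ]), array([0.5033, 0.107 , 0.086 ]), array([0.4965, 0.1475, 0.086 ])]
pad top [0.52816975 0.1332918  0.086     ] side [0.52615152 0.13169696 0.086     ]
tray corners z.04 [array([ 0.628 , -0.2191,  0.04  ]), array([ 0.5704, -0.229 ,  0.04  ])]
side baseplate [array([0.5069, 0.0433, 0.003 ]), array([ 0.5642, -0.2333,  0.003 ])]
[[ 0.958  0.286 -0.   ]
 [ 0.286 -0.958  0.002]
 [ 0.    -0.002 -1.   ]]
tool delta to pad top [ 0.54296635 -0.57555485  0.11313851] 0.5435559719636984
axis deg -78.58225537634429 0.36338599896561435 tool
```

Emit:
{"method": "jog_arm", "body": {
  "steps": [
    [1, 0.04, -0.042, 0, 0, 0, -0.1],
    [1, 0.08, -0.084, 0, 0, 0, -0.2],
    [1, 0.12, -0.126, 0, 0, 0, -0.3],
    [1, 0.16, -0.168, 0, 0, 0, -0.4],
    [1, 0.2, -0.21, 0, 0, 0, -0.5]
  ],
  "force": 20
}}

```text
t: 0.82
tool_pos: [0.3035, -0.3145, 0.1986]
orientation: [-2.897, -1.212, -0.001]
force: [1.2, 0.3, 0.6]
opening: 0.0475
```

```bash
cat >> h.py <<'E'
def plan(P=np.array([.527,.1325,.086])):
    from plant import robot
    s=robot.read_state();Rm=R.from_rotvec(s["orientation"]).as_matrix()
    yw=np.degrees(np.arctan2(Rm[1,1],Rm[0,1]))
    tgt=R.from_euler('z',np.radians(11.4)).as_matrix()@np.array([[0,1,0],[1,0,0],[0,0,-1.]])
    # columns: tool x = disp y dir..., want tool y along dispenser y (world angle 11.4)
    ty=np.array([np.cos(np.radians(11.4)),np.sin(np.radians(11.4)),0]);tz=np.array([0,0,-1.]);tx=np.cross(ty,tz)
    rv=R.from_matrix(Rm.T@np.c_[tx,ty,tz]).as_rotvec()
    print("t",s["t"],"pos",s["tool_pos"].round(4),"F",s["force"].round(2),"op",round(float(s["opening"]),4),"d_tool",(Rm.T@(P-s["tool_pos"])).round(4),"rot",rv.round(3),"q",s["q"].round(2))
E
python3 -c "from h import *;plan()"
```

```text
t 0.825 pos [ 0.3035 -0.3145  0.1986] F [1.19 0.25 0.55] op 0.0475 d_tool [ 0.4751 -0.1546  0.113 ] rot [-0.    -0.001 -0.977] q [-0.92 -0.32  1.91  0.    1.55 -0.14]
```

Emit:
{"method": "jog_arm", "body": {
  "steps": [
    [1, 0.055, -0.018, 0, 0, 0, -0.11],
    [1, 0.11, -0.036, 0, 0, 0, -0.22],
    [1, 0.165, -0.054, 0, 0, 0, -0.33],
    [1, 0.22, -0.072, 0, 0, 0, -0.44],
    [1, 0.275, -0.09, 0, 0, 0, -0.55]
  ]
}}

```text
t: 1.45
tool_pos: [0.433, -0.0536, 0.199]
orientation: [-2.456, -1.959, -0.002]
force: [0.9, -0.7, 0.1]
opening: 0.0011
```

```bash
python3 -c "from h import *;plan()"
```

```text
t 1.45 pos [ 0.433  -0.0536  0.199 ] F [ 0.87 -0.67  0.09] op 0.0011 d_tool [0.2023 0.0501 0.1132] rot [ 0.001 -0.001 -0.423] q [-0.24 -0.33  1.92  0.    1.55 -0.02]
```

Emit:
{"method": "jog_arm", "body": {
  "steps": [
    [1, 0.05, 0.012, 0.01, 0, 0, -0.1],
    [1, 0.1, 0.025, 0.025, 0, 0, -0.2],
    [1, 0.15, 0.037, 0.04, 0, 0, -0.31],
    [1, 0.202, 0.05, 0.06, 0, 0, -0.42],
    [1, 0.202, 0.05, 0.07, 0, 0, -0.42]
  ]
}}

```text
t: 2.08
tool_pos: [0.5264, 0.1351, 0.127]
orientation: [-1.987, -2.431, 0.001]
force: [-0.1, -1.3, 0.2]
opening: 0.0002
```

```bash
python3 - <<'E'
from h import *
from plant import robot
plan()
c=robot.read_camera("side")["image"][:,:,::-1];d=robot.read_camera("top")["image"][:,:,::-1]
f=lambda i,g:cv2.resize(np.clip(255*(i/255.)**g,0,255).astype(np.uint8),None,fx=2.6,fy=2.6,interpolation=cv2.INTER_CUBIC)
cv2.imwrite("pics/s1.png",f(c[110:320,130:410],.6))
E
```

```text
t 2.075 pos [0.5264 0.1351 0.127 ] F [-0.08 -1.33  0.22] op 0.0002 d_tool [-0.0028  0.0001  0.041 ] rot [-0.002 -0.001  0.002] q [ 0.16  0.03  1.73  0.    1.39 -0.04]
```

View pics/s1.png

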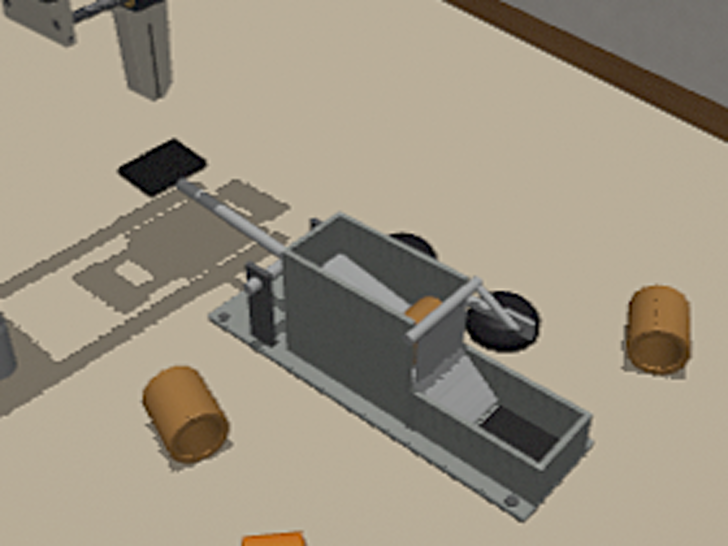

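```bash
python3 - <<'E'
from h import *
from plant import robot
plan()
S=robot.read_camera("side")
E=np.linalg.inv(S["extrinsics"])
for p in [(.5264,.1325,.113),(.5264,.1325,.086),(.5264,.1325,.046)]:
    uv=cv2.projectPoints(np.array([p]),cv2.Rodrigues(E[:3,:3])[0],E[:3,3],S["mtx"],S["D"])[0].ravel();print(uv,(uv-[130,110])*2.6)
c=S["image"][:,:,::-1]
cv2.imwrite("pics/s2.png",cv2.resize(np.clip(255*(c[60:220,130:260]/255.)**.6,0,255).astype(np.uint8),None,fx=3.6,fy=3.6))
E
```

```text
t 2.175 pos [0.5254 0.1323 0.1272] F [-1.04  0.12 -0.29] op 0.0005 d_tool [-0.0001  0.0018  0.0412] rot [-0.003 -0.    -0.003] q [ 0.15  0.02  1.74  0.    1.39 -0.04]
[190.73164626 162.14129964] [157.90228028 135.56737908]
[192.24689506 173.45188541] [161.84192716 164.97490207]
[194.38441831 189.40980448] [167.39948761 206.46549164]
```

View pics/s2.png

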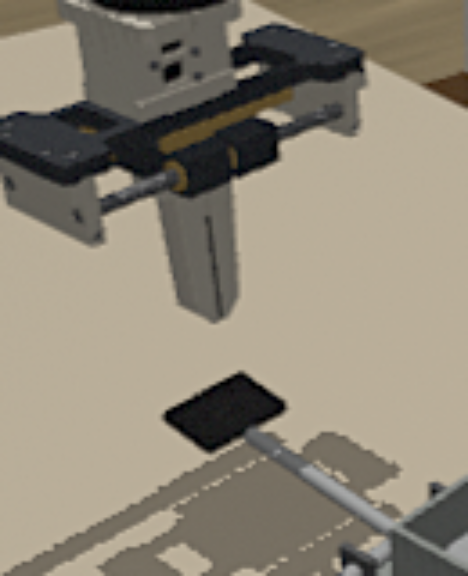

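```bash
python3 - <<'E'
from h import *
from plant import robot
plan()
T=robot.read_camera("top")
E=np.linalg.inv(T["extrinsics"])
for p in [(.527,.1325,.113),(.527,.1325,.086),(.527,.1325,.15)]:
    uv=cv2.projectPoints(np.array([p]),cv2.Rodrigues(E[:3,:3])[0],E[:3,3],T["mtx"],T["D"])[0].ravel();print(uv,(uv-[100,130])*4)
c=T["image"][:,:,::-1]
cv2.imwrite("pics/t2.png",cv2.resize(np.clip(255*(c[130:270,100:260]/255.)**.6,0,255).astype(np.uint8),None,fx=4,fy=4))
W=robot.read_camera("wrist");w=W["image"][:,:,::-1];print(W["tool_from_camera"])
cv2.imwrite("pics/w2.png",np.clip(255*(w/255.)**.6,0,255).astype(np.uint8))
E
```

```text
t 2.225 pos [0.5259 0.1317 0.1284] F [ 0.38 -0.67  0.31] op 0.0005 d_tool [0.0005 0.0013 0.0424] rot [-0.001 -0.    -0.004] q [ 0.15  0.02  1.73  0.    1.39 -0.04]
[167.58726502 205.5009282 ] [270.34906006 302.00371282]
[170.39685956 206.59634123] [281.58743823 306.38536491]
[163.4140344  203.87430702] [253.6561376  295.49722806]
[[ 1.70624728e-03 -9.69660524e-01 -2.44449499e-01  6.80384236e-02]
 [ 9.99998538e-01  1.68281990e-03  3.04687734e-04 -1.26841173e-03]
 [ 1.15920814e-04 -2.44449662e-01  9.69661977e-01 -1.85461306e-01]
 [ 0.00000000e+00  0.00000000e+00  0.00000000e+00  1.00000000e+00]]
```

View pics/t2.png

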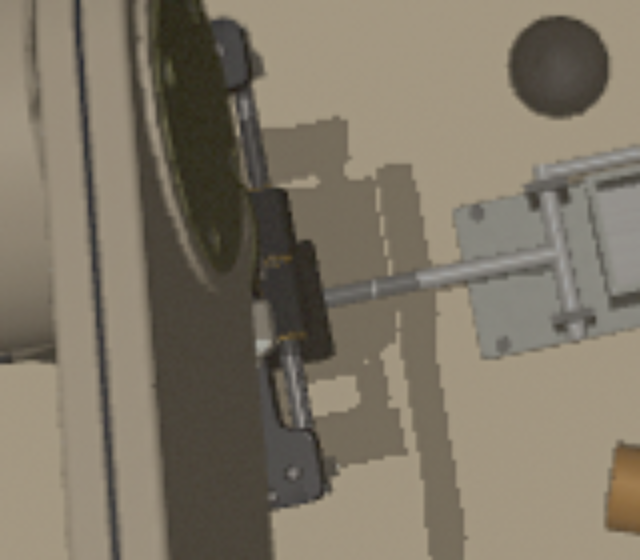

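View pics/w2.png

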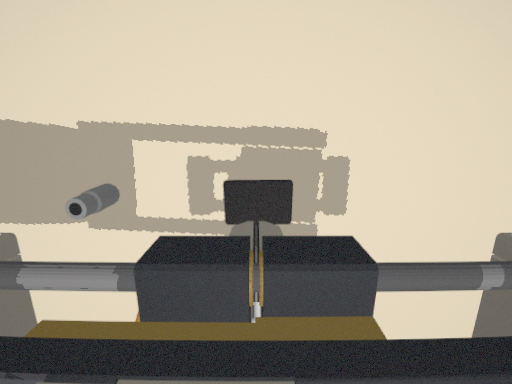

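```bash
python3 - <<'E'
from h import *
from plant import robot
s=robot.read_state();W=robot.read_camera("wrist")
M=np.eye(4);M[:3,:3]=R.from_rotvec(s["orientation"]).as_matrix();M[:3,3]=s["tool_pos"]
X=np.array(W["tool_from_camera"]);E=np.linalg.inv(X)
print(W["mtx"],W["D"])
for p in [(0,0,.014),(0,0,.0424),(.0,0,-.03)]:
    print(p,cv2.projectPoints(np.array([p]),cv2.Rodrigues(E[:3,:3])[0],E[:3,3],W["mtx"],W["D"])[0].ravel())
W2=dict(W);W2["extrinsics"]=M@X
for uv in[(224,180),(293,180),(293,223),(224,223),(258,202)]:print(atz(W2,uv,.086))
w=W["image"][:,:,::-1]
cv2.imwrite("pics/w3.png",cv2.resize(np.clip(255*(w[150:270,180:340]/255.)**.45,0,255).astype(np.uint8),None,fx=4,fy=4))
E
```

```text
[[274.59189382   0.         255.75044592]
 [  0.         274.59189382 196.12187425]
 [  0.           0.           1.        ]] [-0.03191971  0.          0.          0.          0.        ]
(0, 0, 0.014) [257.28741365 218.6257432 ]
(0, 0, 0.0424) [257.11326938 207.99709816]
(0.0, 0, -0.03) [257.66954014 241.97232367]
[0.49470825 0.14969327 0.086     ]
[0.55223514 0.16106636 0.086     ]
[0.56100716 0.12339807 0.086     ]
[0.50113583 0.11158659 0.086     ]
[0.52684762 0.13629058 0.086     ]
```

View pics/w3.png

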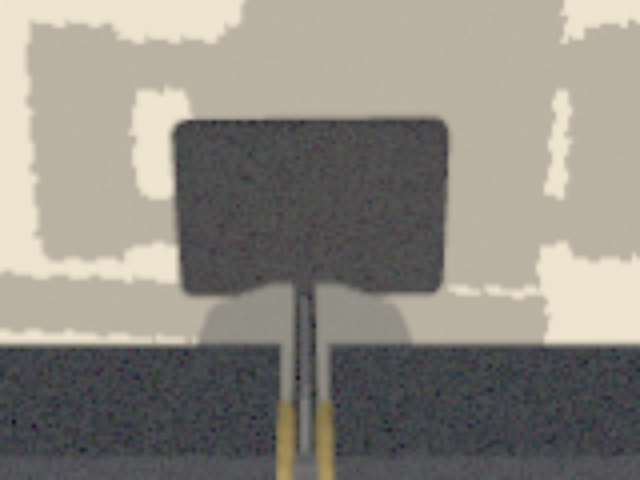

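The wrist view puts the fingertips over the pad, with the pad at (258,202), within about 4 mm of the other views. In the side view the tip looks about 13 px higher than I expected. I'll go down partway and check again.

Emit:
{"method": "jog_arm", "body": {
  "steps": [
    [1, 0.001, 0.001, 0.004, 0, 0, 0],
    [1, 0.002, 0.001, 0.008, 0, 0, 0],
    [1, 0.002, 0.001, 0.012, 0, 0, 0],
    [1, 0.002, 0.001, 0.018, 0, 0, 0],
    [1, 0.002, 0.001, 0.021, 0, 0, 0]
  ]
}}

```text
t: 3.0
tool_pos: [0.5275, 0.1334, 0.1086]
orientation: [1.996, 2.425, 0.002]
force: [-0.2, 0.2, -0.9]
opening: 0.0004
```

```bash
cat >> h.py <<'E'
def look(n):
    from plant import robot
    plan()
    c=robot.read_camera("side")["image"][:,:,::-1]
    cv2.imwrite(f"pics/{n}.png",cv2.resize(np.clip(255*(c[90:310,150:370]/255.)**.6,0,255).astype(np.uint8),None,fx=2.7,fy=2.7,interpolation=cv2.INTER_CUBIC))
E
python3 -c "from h import *;look('s3')"
```

```text
t 3.0 pos [0.5275 0.1334 0.1086] F [-0.2   0.23 -0.91] op 0.0004 d_tool [-0.0008 -0.0007  0.0226] rot [ 0.002 -0.    -0.005] q [ 0.15  0.04  1.75  0.    1.35 -0.04]
```

View pics/s3.png

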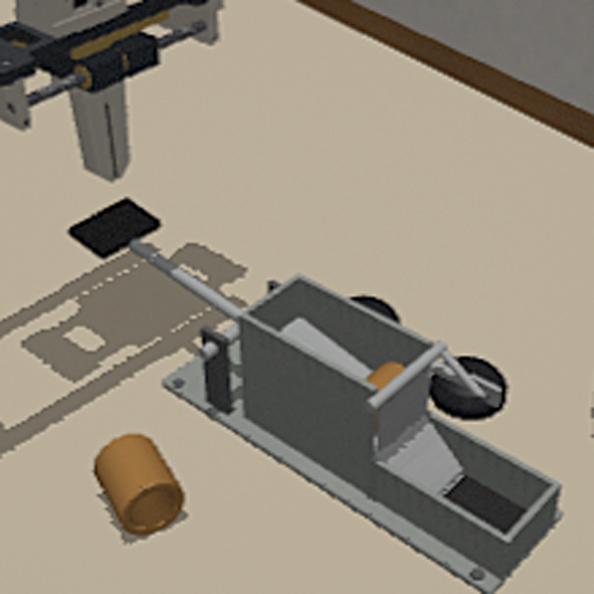

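Emit:
{"method": "jog_arm", "body": {
  "steps": [
    [1, 0, 0, 0.004, 0, 0, 0],
    [1, 0, 0, 0.008, 0, 0, 0],
    [1, 0, 0, 0.012, 0, 0, 0],
    [1, 0, 0, 0.016, 0, 0, 0]
  ]
}}

```text
t: 3.55
tool_pos: [0.5273, 0.1334, 0.092]
orientation: [1.996, 2.426, 0.002]
force: [0.0, -0.0, 0.6]
opening: 0.0004
```

```bash
python3 - <<'E'
from h import *
look('s4')
from plant import robot
W=robot.read_camera("wrist");w=W["image"][:,:,::-1]
cv2.imwrite("pics/w4.png",cv2.resize(np.clip(255*(w[150:270,180:340]/255.)**.45,0,255).astype(np.uint8),None,fx=4,fy=4))
E
```

```text
t 3.55 pos [0.5273 0.1334 0.092 ] F [ 0.02 -0.03  0.61] op 0.0004 d_tool [-0.0008 -0.0005  0.006 ] rot [ 0.001 -0.    -0.005] q [ 0.15  0.06  1.77  0.    1.32 -0.04]
```

View pics/s4.png

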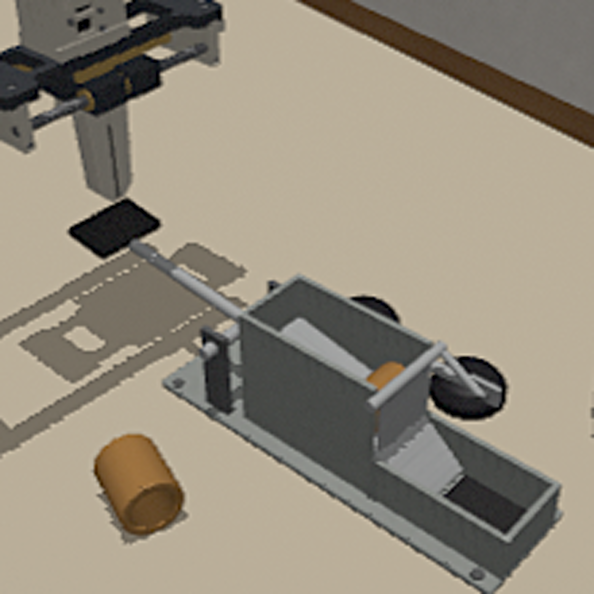

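View pics/w4.png

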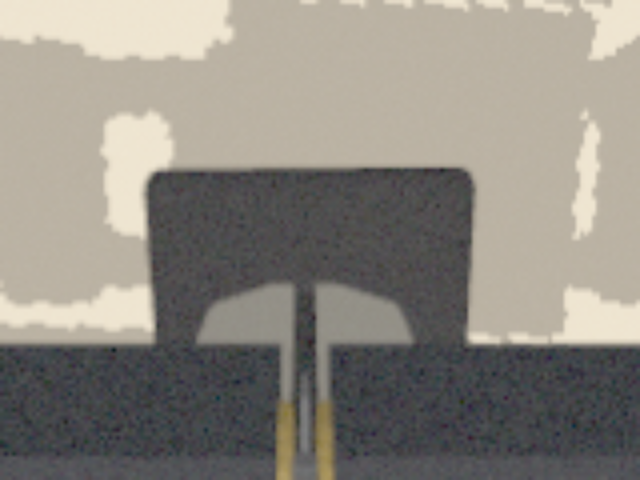

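The fingertips are still about 14 px above the pad in the side view. The nominal tip height is already below the pad top, yet there is no contact force, so the closed tips evidently stand about 30 mm further back than stated. Lateral alignment is fine, so I'll keep going down in small steps, watching the force.

Emit:
{"method": "jog_arm", "body": {
  "steps": [
    [1, 0, 0, 0.005, 0, 0, 0],
    [1, 0, 0, 0.01, 0, 0, 0],
    [1, 0, 0, 0.015, 0, 0, 0],
    [1, 0, 0, 0.018, 0, 0, 0],
    [1, 0, 0, 0.02, 0, 0, 0]
  ]
}}

```text
t: 4.28
tool_pos: [0.5269, 0.1333, 0.0714]
orientation: [-1.996, -2.426, -0.001]
force: [0.5, 0.2, -0.3]
opening: 0.0008
```

```bash
python3 -c "from h import *;look('s5')"
```

```text
t 4.275 pos [0.5269 0.1333 0.0714] F [ 0.53  0.21 -0.26] op 0.0008 d_tool [-0.0008 -0.     -0.0146] rot [ 0.    -0.    -0.005] q [ 0.15  0.08  1.78  0.    1.28 -0.04]
```

View pics/s5.png

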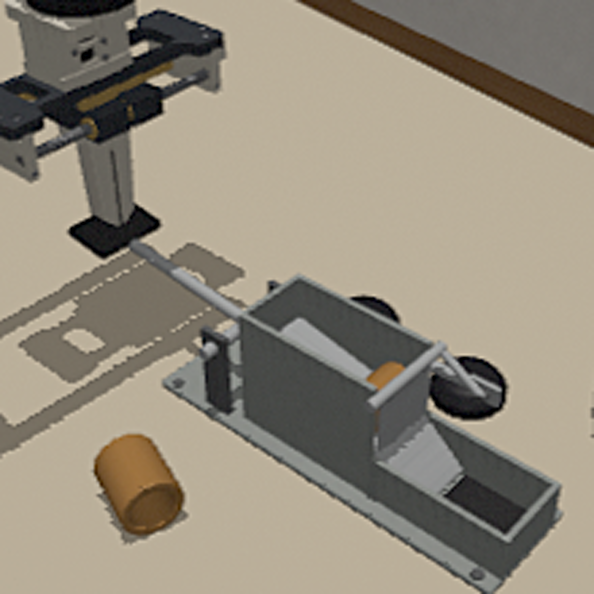

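Emit:
{"method": "jog_arm", "body": {
  "steps": [
    [1, 0, 0, 0.003, 0, 0, 0],
    [1, 0, 0, 0.006, 0, 0, 0],
    [1, 0, 0, 0.009, 0, 0, 0],
    [1, 0, 0, 0.012, 0, 0, 0],
    [1, 0, 0, 0.014, 0, 0, 0]
  ]
}}

```text
t: 4.95
tool_pos: [0.5269, 0.1334, 0.0572]
orientation: [-1.996, -2.426, -0.001]
force: [-0.7, 1.6, 2.7]
opening: 0.0008
```

```bash
python3 -c "from h import *;look('s6')"
```

```text
t 4.95 pos [0.5269 0.1334 0.0572] F [-0.71  1.56  2.71] op 0.0008 d_tool [-0.0009 -0.0001 -0.0288] rot [ 0.    -0.    -0.005] q [ 0.15  0.09  1.79  0.    1.25 -0.04]
```

View pics/s6.png

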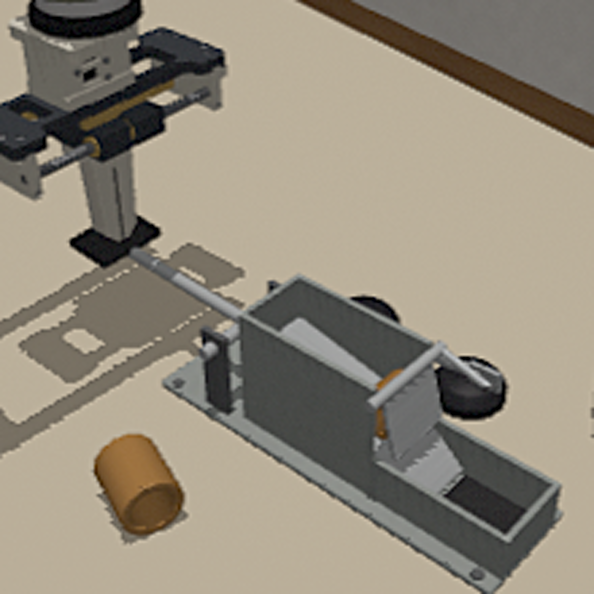

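Contact is made at Fz about 2.7 N, and the lid has started to open. I'll keep pressing.

Emit:
{"method": "jog_arm", "body": {
  "steps": [
    [1, 0, 0, 0.004, 0, 0, 0],
    [1, 0, 0, 0.008, 0, 0, 0],
    [1, 0, 0, 0.012, 0, 0, 0],
    [1, 0, 0, 0.016, 0, 0, 0],
    [1, 0, 0, 0.02, 0, 0, 0]
  ]
}}

```text
t: 5.62
tool_pos: [0.5269, 0.1334, 0.0368]
orientation: [-1.996, -2.426, -0.001]
force: [-0.5, 3.0, 4.4]
opening: 0.0005
```

```bash
python3 -c "from h import *;look('s7')"
```

```text
t 5.625 pos [0.5269 0.1334 0.0368] F [-0.45  2.99  4.42] op 0.0005 d_tool [-0.0009 -0.0001 -0.0492] rot [ 0.    -0.    -0.005] q [ 0.15  0.12  1.81  0.    1.21 -0.04]
```

View pics/s7.png

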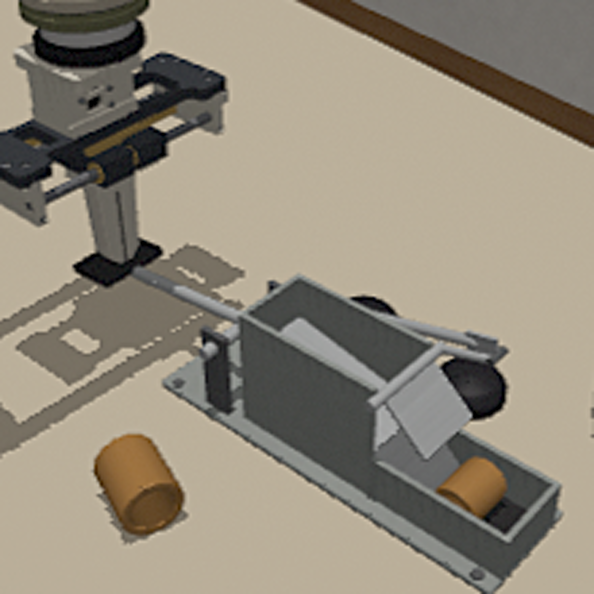

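The bushing is already out, at (473,487) in this crop, but the task says to press right down to the stop, so I'll continue gently.

Emit:
{"method": "jog_arm", "body": {
  "steps": [
    [1, 0, 0, 0.003, 0, 0, 0],
    [1, 0, 0, 0.006, 0, 0, 0],
    [1, 0, 0, 0.008, 0, 0, 0],
    [1, 0, 0, 0.009, 0, 0, 0]
  ]
}}

```text
t: 6.18
tool_pos: [0.5271, 0.1328, 0.0278]
orientation: [1.996, 2.425, -0.0]
force: [-3.6, -1.6, 12.3]
opening: 0.0004
```

```bash
python3 -c "from h import *;plan()"
```

```text
t 6.175 pos [0.5271 0.1328 0.0278] F [-3.61 -1.62 12.26] op 0.0004 d_tool [-0.0003 -0.0001 -0.0582] rot [ 0.     0.001 -0.005] q [ 0.15  0.13  1.81 -0.    1.2  -0.04]
```

Fz has jumped to 12 N, against about 6 N expected at the stop from the spring alone, so the lever is on its stop. I'll hold here and look.

Emit:
{"method": "jog_arm", "body": {
  "steps": [
    [1, 0, 0, 0.001, 0, 0, 0],
    [1, 0, 0, 0.001, 0, 0, 0],
    [1, 0, 0, 0.001, 0, 0, 0],
    [1, 0, 0, 0.001, 0, 0, 0],
    [1, 0, 0, 0.001, 0, 0, 0]
  ]
}}

```text
t: 6.8
tool_pos: [0.5271, 0.1327, 0.0277]
orientation: [1.996, 2.425, -0.0]
force: [-5.3, 0.2, 12.8]
opening: 0.0001
```

```bash
python3 - <<'E'
from h import *
look('s8')
from plant import robot
c=robot.read_camera("top")["image"][:,:,::-1]
cv2.imwrite("pics/t8.png",cv2.resize(np.clip(255*(c[130:250,190:370]/255.)**.55,0,255).astype(np.uint8),None,fx=4,fy=4))
E
```

```text
t 6.8 pos [0.5271 0.1327 0.0277] F [-5.34  0.25 12.77] op 0.0001 d_tool [-0.0002 -0.0002 -0.0583] rot [ 0.     0.001 -0.005] q [ 0.15  0.13  1.81 -0.    1.2  -0.04]
```

View pics/s8.png

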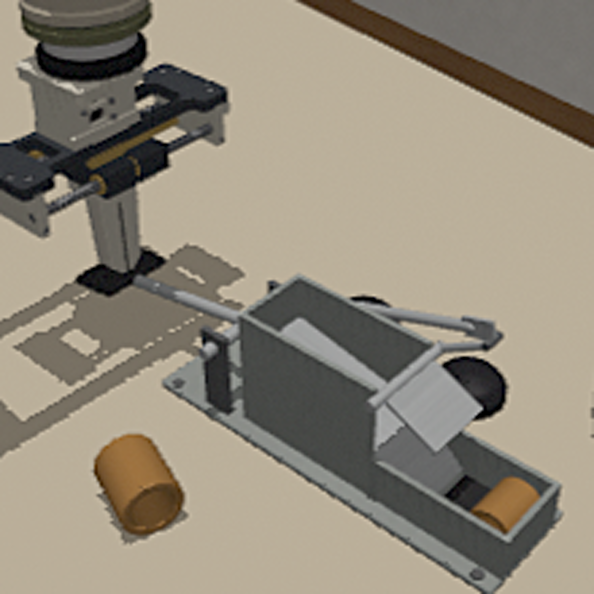

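View pics/t8.png

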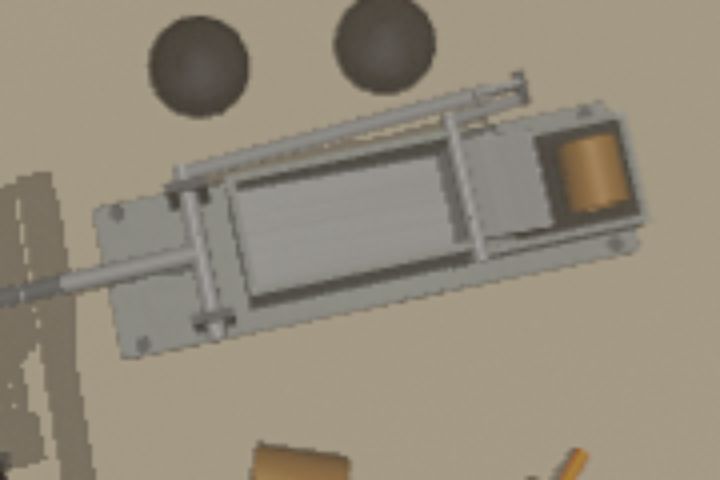

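The bushing lies at the far end of the tray, at (510,503) in the side crop and (595,173) in the top crop. The lid is fully lifted and the lever is hard on its stop: 1 mm more was commanded and nothing moved. Now I'll ease it back up at about 14 mm/s.

Emit:
{"method": "jog_arm", "body": {
  "steps": [
    [1, 0, 0, -0.001, 0, 0, 0],
    [1, 0, 0, -0.0025, 0, 0, 0],
    [1, 0, 0, -0.004, 0, 0, 0],
    [1, 0, 0, -0.0055, 0, 0, 0],
    [1, 0, 0, -0.007, 0, 0, 0]
  ]
}}

```text
t: 7.52
tool_pos: [0.527, 0.1329, 0.0346]
orientation: [1.996, 2.426, -0.001]
force: [-1.1, 2.9, 3.7]
opening: 0.0002
```

Emit:
{"method": "jog_arm", "body": {
  "steps": [
    [1, 0, 0, -0.0018, 0, 0, 0],
    [1, 0, 0, -0.0036, 0, 0, 0],
    [1, 0, 0, -0.0054, 0, 0, 0],
    [1, 0, 0, -0.0072, 0, 0, 0],
    [1, 0, 0, -0.009, 0, 0, 0]
  ]
}}

```text
t: 8.15
tool_pos: [0.5269, 0.1328, 0.0437]
orientation: [1.996, 2.426, -0.001]
force: [0.2, 2.5, 2.7]
opening: 0.0008
```

```bash
python3 -c "from h import *;look('s9')"
```

```text
t 8.15 pos [0.5269 0.1328 0.0437] F [0.21 2.48 2.72] op 0.0008 d_tool [-0.0004 -0.     -0.0423] rot [-0.     0.    -0.005] q [ 0.15  0.11  1.8  -0.    1.23 -0.04]
```

View pics/s9.png

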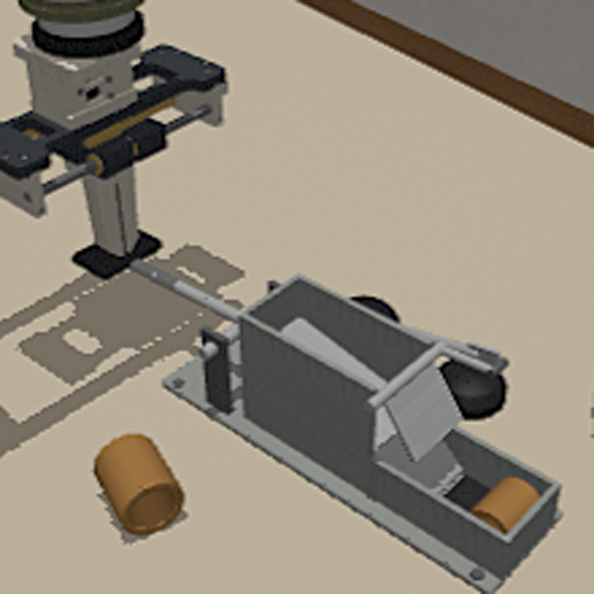

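The lever is following smoothly and the bushing has stayed put. I'll continue at the same pace.

Emit:
{"method": "jog_arm", "body": {
  "steps": [
    [1, 0, 0, -0.0018, 0, 0, 0],
    [1, 0, 0, -0.0036, 0, 0, 0],
    [1, 0, 0, -0.0054, 0, 0, 0],
    [1, 0, 0, -0.0072, 0, 0, 0],
    [1, 0, 0, -0.009, 0, 0, 0]
  ]
}}

```text
t: 8.82
tool_pos: [0.527, 0.1325, 0.053]
orientation: [1.996, 2.425, -0.001]
force: [-0.9, -1.6, 1.8]
opening: 0.0005
```

Emit:
{"method": "jog_arm", "body": {
  "steps": [
    [1, 0, 0, -0.0018, 0, 0, 0],
    [1, 0, 0, -0.0036, 0, 0, 0],
    [1, 0, 0, -0.0054, 0, 0, 0],
    [1, 0, 0, -0.0072, 0, 0, 0],
    [1, 0, 0, -0.009, 0, 0, 0]
  ]
}}

```text
t: 9.45
tool_pos: [0.5269, 0.1324, 0.062]
orientation: [1.996, 2.425, -0.002]
force: [0.4, -1.3, 2.3]
opening: 0.0004
```

Emit:
{"method": "jog_arm", "body": {
  "steps": [
    [1, 0, 0, -0.0018, 0, 0, 0],
    [1, 0, 0, -0.0036, 0, 0, 0],
    [1, 0, 0, -0.0054, 0, 0, 0],
    [1, 0, 0, -0.0072, 0, 0, 0],
    [1, 0, 0, -0.009, 0, 0, 0]
  ]
}}

```text
t: 10.07
tool_pos: [0.5267, 0.1326, 0.071]
orientation: [1.996, 2.426, -0.002]
force: [-0.8, -0.2, 0.2]
opening: 0.0005
```

Emit:
{"method": "jog_arm", "body": {
  "steps": [
    [1, 0, 0, -0.0018, 0, 0, 0],
    [1, 0, 0, -0.0036, 0, 0, 0],
    [1, 0, 0, -0.0054, 0, 0, 0],
    [1, 0, 0, -0.0072, 0, 0, 0],
    [1, 0, 0, -0.009, 0, 0, 0]
  ]
}}

```text
t: 10.7
tool_pos: [0.5267, 0.1326, 0.0801]
orientation: [1.996, 2.426, -0.002]
force: [-0.4, 0.4, 0.5]
opening: 0.0007
```

```bash
python3 -c "from h import *;look('s10')"
```

```text
t 10.7 pos [0.5267 0.1326 0.0801] F [-0.42  0.4   0.48] op 0.0007 d_tool [-0.0001  0.0003 -0.0059] rot [-0.001  0.001 -0.005] q [ 0.15  0.07  1.78 -0.    1.3  -0.04]
```

View pics/s10.png

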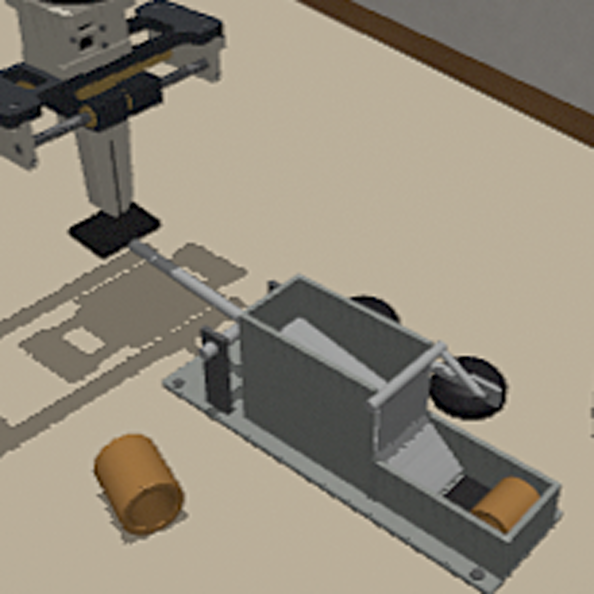

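The lever is back at rest, the lid is shut and the fingertips are free of the pad. I'll lift clear.

Emit:
{"method": "jog_arm", "body": {
  "steps": [
    [1, 0, 0, -0.02, 0, 0, 0],
    [1, 0, 0, -0.05, 0, 0, 0],
    [1, 0, 0, -0.08, 0, 0, 0],
    [1, 0, 0, -0.1, 0, 0, 0],
    [1, 0, 0, -0.11, 0, 0, 0]
  ]
}}

```text
t: 11.38
tool_pos: [0.5274, 0.1328, 0.1916]
orientation: [1.995, 2.425, 0.0]
force: [-0.1, -0.2, -1.1]
opening: 0.0009
```

Emit:
{"method": "jog_arm", "body": {
  "steps": [
    [1, 0.02, 0, -0.005, 0, 0, 0],
    [1, 0.04, 0, -0.01, 0, 0, 0],
    [1, 0.05, 0, -0.01, 0, 0, 0],
    [1, 0.05, 0, -0.01, 0, 0, 0]
  ]
}}

```text
t: 11.88
tool_pos: [0.5171, 0.183, 0.2008]
orientation: [1.993, 2.427, -0.001]
force: [1.2, -0.2, 0.7]
opening: 0.0007
```

```bash
python3 - <<'E'
from h import *
look('s11')
from plant import robot
c=robot.read_camera("top")["image"][:,:,::-1]
cv2.imwrite("pics/t11.png",np.clip(255*(c/255.)**.55,0,255).astype(np.uint8))
E
```

```text
t 11.875 pos [0.5171 0.183  0.2008] F [ 1.15 -0.16  0.69] op 0.0007 d_tool [-5.130e-02 -1.000e-04  1.149e-01] rot [-0.     0.001 -0.003] q [ 0.25 -0.01  1.63 -0.    1.52  0.05]
```

View pics/s11.png

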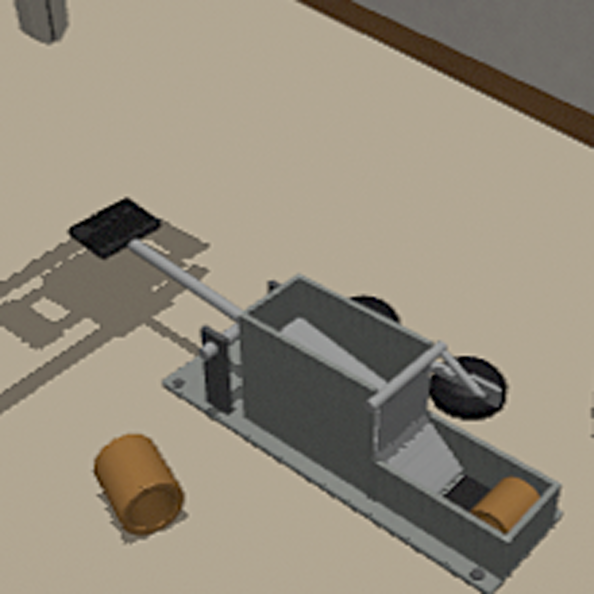

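View pics/t11.png

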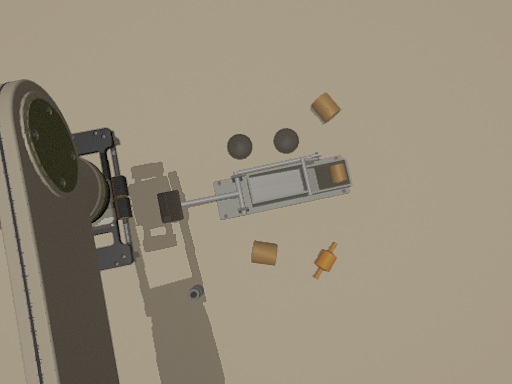

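The bushing is in the tray at (338,174), the lid is shut, the pad is up at (171,206), and the bystanders are at their starting pixels. Handing in.

```bash
python3 -c "
from plant import robot
print(robot.close_job())"
```

```text
the job is handed in; nothing more can be done
None
```

The job is done and handed in at about 12 s, well inside the 35 s limit. With the closed fingertips I pressed the lever pad down to its stop and held it while the smallest bushing rolled out into the tray. I then eased the lever back up over about 3 s at roughly 14 mm/s and moved clear.

**Last checks:**
- **Stop reached:** the vertical force rose to about 12–13 N, against about 6 N from the spring alone, and commanding 1 mm further gave no movement.
- **Final pictures:** the bushing lies in the tray, the lid is shut and the pad is back up. In the top view the wheel caps, socket, fuel filter and two larger bushings are at their starting pixels.

**One disagreement:** the closed fingertips touched the pad with the TCP about 30 mm lower than the stated 14 mm tip offset implies. I went down by camera and measured force instead of the nominal height. The bushing also rolled out before the lever reached its stop, so I pressed on to the stop and held there for about 0.6 s.

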